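# Slide the pan onto the hob ring, refit the control knob and keep it pushed in

## Robot

A 6-joint arm with a two-finger parallel gripper is mounted at the origin on the work surface. World frame = base frame: x ahead of the robot, y to its left, z up, the work surface at z = 0. Lengths are in mm, angles in rad, forces in N, time in s.
With the tool pointing down it reaches from about 275 to 750 mm from the base axis. Payload 10.2 kg.
Tool frame: the origin (TCP) lies midway between the tips of the shut fingers; the grasp point (between the pads) lies 19 mm behind it; z points along the fingers, y is the line along which they close (so a half turn about z gives the same grasp; the last joint's range is limited). The gripper opens to 85 mm and grips with 20 to 120 N. Pads are 22 mm wide; open, the fingers measure 114 mm over their backs; the gripper's body (76 mm by 85 mm) begins 54 mm behind the grasp point. The pads swing forward as they close: fully open they stand 13 mm farther back than shut.
Start: joints at [-0.223, 0.313, 1.498, -0, 1.331, -0.223], TCP at [525.006, -0.013, 231.294] pointing down, gripper open.
Joint ranges: [-2.94, 2.94], [-0.97, 2.17], [0.19, 2.56], [-1.23, 4.37], [0.02, 3.11], [-2.88, 2.88]. Speed limits (rad/s): [2.39, 2.39, 3.01, 3.14, 3.14, 3.14].

## Interface

Orientations are given as a unit quaternion [w, x, y, z].
In Python, from rig import ctrl gives the robot as it stands.
- The arm moves only by the tool send_rows, never from a script. Its argument "targets" is a list of rows, each a list of 7 numbers: the closure, from -1 (fully open) to 1 (shut), so that 0 is half open, then the shift along the tool's x, y, z in m, then the turn, a rotation vector about the tool's x, y, z in rad. In form: [[claw, dx, dy, dz, ax, ay, az], ...]. A call has exactly 10 rows; each row shifts and turns the commanded pose from where the row before left it, along the tool's axes as they then stand; what a row does not reach is not made up. A row lasts 1/8 s, in which the tool goes at most 62.5 mm and 10.7 degrees, less where a joint would pass 70% of its speed; a pose out of reach is approached as far as the arm can. A call with a gripper value outside its range is refused whole. The fingers move at their own pace and stop on an object; "squeeze" is the grip in N (left out, the last holds). Time passes only in rows, so rows that do not move let the fingers close, or fill a call up. It gives the time, the measured TCP pose, the force, the opening and the grip force at its end, in the units of the state.
- ctrl.sense(): the state, without advancing time (a new reading comes with each control period).
- ctrl.capture(name): name is "scene" or "side" or "wrist"; returns a dict with "img" (384x512x3 uint8, red, green, blue), "camera_matrix" (3x3 intrinsics, pixels), "R" (3x3) and "t" (3): a world point X has camera coordinates R X + t. Camera axes: x right, y down, z forward; pixel columns grow to the right and rows downward; lengths in mm; the calibration is good to about 2 mm. A picture is of the moment at which its call begins. There is no depth.
- ctrl.finish_job(): hands the job in; it is judged then, once.
Trained networks look in a picture, given as the dict that the camera call returned (one of the last four; its "shot" number tells which), for a name from the list of things; names that differ only in an ending like _2 or _b are one class to them, and where a whole thing is asked for, a point or a joint stands for the part that bears it (a point fixed in the world has none). Each returns a list of dicts, best first, with "score" (0 to 1); they miss things now and then, are a little off and sometimes report something else, mostly with a low value. They report only what shows in the picture. A call takes as long as a camera call. They do not tell look-alikes from the thing itself.
- ctrl.boxes_of(query, picture): "extent" ([left, top, width, height] in pixels, round what is visible of it).
- ctrl.landmark_of(query, picture): "point" ([column, row] in pixels: a listed point, or the origin of a listed thing).
The state is a dict: "time_s": time; "joints": joint angles; "dq": joint speeds; "tau": joint torques, N m; "eef_pos": TCP position; "ee_rot": TCP orientation; "force": force on the tool from outside, world axes, zero at the start; "wrist_torque": the same for the moment, N m; "grip_width": opening from 0.0 (shut) to 1.0 (fully open); "grip_force": force on a finger pad.
Only numpy, scipy, OpenCV 4.12 (cv2) and the standard library are available. Lean on these libraries where they do the work, as an engineer would, in place of code of your own. Each camera call takes 0.05 s, during which the arm holds its last target. There are 200 camera calls.

## Task

First slide the small enamel pan across the bench (without lifting it) until it stands inside the pale ring on the black hob. Then pick up the loose red cooker knob, turn it so that its pointer faces the same way as the flat of the D-shaped steel shaft on the round control pod (a red line on the pod marks that side), fit it fully onto the shaft and push the shaft right down against its spring. Finish still holding the knob pushed in: do not let go; leave everything else on the bench where it stands.

Things in the scene. Friction and masses are not known exactly. Their poses are not given: they have to be found in the camera images.
- pan: loose round white enamel pan, open on top, 50 mm tall, 0.35 to 0.7 kg; outer radius 58 mm at the base, 64 mm at the rim, wall 4 mm, floor 5 mm (closed fingers fit inside and can push its wall from within); two blue ear handles along +x and -x, out to 86 mm from the axis, 34 to 42 mm above the bench. Origin: centre of the underside.
- zone (a point): centre of the pale ring (inner radius 77 mm, 4 mm wide) printed on the black glass hob, which is 250 mm square and flush with the bench (height 0), so a pan slides onto it without a step.
- knob: loose red cooker knob, 60 g, standing socket down. Eight-sided skirt 46 mm across, 21 mm tall; above it a grip bar 44 mm long (x), 16 mm wide (y), from 21 to 43 mm up. White pointer line on the bar's +x half and +x end. D-shaped socket in the underside, 18 mm deep, radius 8 mm, flat wall on the pointer (+x) side 3 mm from the axis. Origin: on the axis at the underside; z up.
- knob_flat (a point): middle of the flat wall inside the knob's socket: 3 mm from the axis towards the pointer, 9 mm above the underside.
- pod: fixed round aluminium control pod, radius 42 mm, top 25 mm above the bench; the D-shaft rises upright from its centre. Its +x axis points to the side on which the shaft's flat lies; a red index line (17 to 35 mm from the centre) on its top marks that side. Origin: centre of the underside.
- shaft_tip (a point): top of the steel D-shaft, on its axis, 26 mm above the pod's top (51 mm above the bench) unpressed. Radius 7 mm, flat 2 mm from the axis on the +x side (1 mm clearance in the knob), top edge bevelled 1.5 mm over 2.5 mm. x towards the flat, z up; it does not turn. With the knob fully on, the knob's underside is 18 mm below this point. Moves down with the shaft.
- shaft_flat (a point): point on the shaft's flat face, 9 mm below the tip; with the knob fully on it lies about 1 mm from knob_flat.
- shaft (a joint): how far the shaft is pushed down into the pod: 0 (up) to 0.006 m (hard stop). A spring resists with about 5 N at the start and 10 N fully down, and lifts it again when let go.
- basin: bystander: white enamel basin, 250 mm wide, 75 mm tall, to the left.
- tumbler: bystander: glass tumbler, 72 mm wide, 100 mm tall, at the back.
- scoop: bystander: yellow plastic measuring scoop, cup 54 mm wide and 30 mm tall with a 90 mm handle, at the back.
- jebena: bystander: brown clay coffee pot (jebena), belly 140 mm wide, 200 mm tall, at the right.
- spatula: bystander: steel spatula lying at the back.
Mind the look-alikes: they are no part of the job. Of the things like the pod, leave any that is pink or yellow; of the rest the larger one is meant.

How it is judged:
By the outcome, as a careful person would: the job done as asked, in the order asked, and still so for the second after the job is handed in, while the arm keeps its last pose, push and grip.
It also fails if it takes over 67 s, if anything falls off the work surface, if the arm or the gripper's body presses on something with over 40 N, if the wrist force passes 120 N, or if a joint passes its speed limit or range.

## Working session

There is one attempt and no reset: what is moved stays moved. The work goes in short steps, Python scripts to look and compute and a tool call to move; the robot and the scene stay as the last step left them, time stands still between calls to the robot, and variables do not carry over. Pictures are saved under pics/ and viewed, at most 10 in all, crops included, and the job is handed in when it is done.

Besides the shell and the picture viewer there is one more tool, called after "Call:" as a command line: name --pt "numbers of a row" for each row, then --argument value for the rest. send_rows: Moves the arm, as the interface text tells. Its arguments: {"type":"object","properties":{"targets":{"type":"array"},"squeeze":{"type":"number"}},"required":["targets"]}

```bash
mkdir -p pics; ls
cat > h.py <<'E'
import numpy as np, cv2
from rig import ctrl
def ray(p,px,z):
    K,R,t=map(np.array,(p["camera_matrix"],p["R"],p["t"]))
    d=R.T@np.linalg.solve(K,[px[0],px[1],1.]); c=-R.T@t
    return c+d*(z-c[2])/d[2]
def save(n,img): cv2.imwrite(f"pics/{n}.png",np.array(img)[:,:,::-1])
E
python3 - <<'E'
from h import *
np.set_printoptions(precision=1,suppress=True)
ims=[]
for n in ("scene","side"):
    p=ctrl.capture(n); ims.append(p["img"])
    print(n,"cam",(-np.array(p["R"]).T@np.array(p["t"])))
    for q,z in (("pan",0),("zone",0),("knob",0),("pod",0),("shaft_tip",51),("shaft_flat",42)):
        for r in ctrl.landmark_of(q,p)[:4]: print(q,round(r["score"],2),np.array(r["point"]),ray(p,r["point"],z))
save("a",ims[0]);save("b",ims[1])
print(ctrl.sense())
E
```

```text
pics
scene cam [1153.9 -227.3 1100.4]
pan 0.92 [330.2 165. ] [469.8 280.1   0. ]
zone 0.64 [262.7 194.6] [497.7  19.9   0. ]
zone 0.24 [408.9 150. ] [512.  566.7   0. ]
knob 0.64 [144.  242.8] [ 528.1 -382.2    0. ]
pod 0.78 [191.  199.5] [ 429.7 -205.5    0. ]
pod 0.7 [175.1 238.2] [ 547.6 -289.1    0. ]
shaft_tip 0.49 [158.5 167.4] [ 303.5 -273.    51. ]
shaft_tip 0.43 [205.8 217.6] [ 542.2 -182.    51. ]
shaft_flat 0.44 [161.9 168.3] [ 304.  -263.7   42. ]
shaft_flat 0.44 [262.1 194.7] [522.4   8.5  42. ]
shaft_flat 0.37 [209.8 218.6] [ 544.7 -171.3   42. ]
side cam [   45.7 -1133.2  1183.5]
pan 0.97 [206.1 164.7] [464.6 276.3   0. ]
zone 0.67 [247.8 202.5] [521.2  17.3   0. ]
knob 0.48 [306.8 286.1] [ 530.7 -382.     0. ]
pod 0.97 [275.6 238. ] [ 533.5 -172.9    0. ]
pod 0.8 [300.3 260.7] [ 559.6 -289.8    0. ]
pod 0.61 [219.8 282. ] [ 306.9 -257.     0. ]
pod 0.5 [251.1 253.9] [ 435.2 -199.     0. ]
shaft_tip 0.46 [220.1 273.5] [ 307.7 -267.1   51. ]
shaft_tip 0.41 [278.7 226.3] [ 543.5 -174.3   51. ]
shaft_flat 0.52 [219.5 275.6] [ 305.4 -266.5   42. ]
shaft_flat 0.36 [278.9 228.7] [ 543.3 -176.2   42. ]
{'time_s': 0.7, 'joints': array([-0.2,  0.3,  1.5,  0. ,  1.3, -0.2]), 'dq': array([-0., -0., -0., -0.,  0., -0.]), 'tau': array([ -0. , -41.2, -26. ,  -0. ,   0. ,   0. ]), 'eef_pos': array([525. ,   0. , 231.3]), 'ee_rot': array([-0. ,  0.7,  0.7, -0. ]), 'force': array([0.1, 0. , 0.5]), 'wrist_torque': array([ 0., -0.,  0.]), 'grip_force': 0.0, 'grip_width': 0.9962318187599196}
```

View pics/a.png

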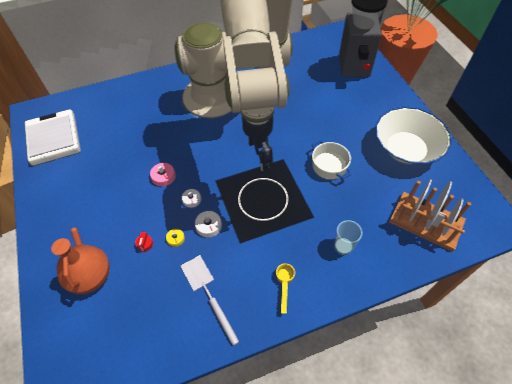

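View pics/b.png

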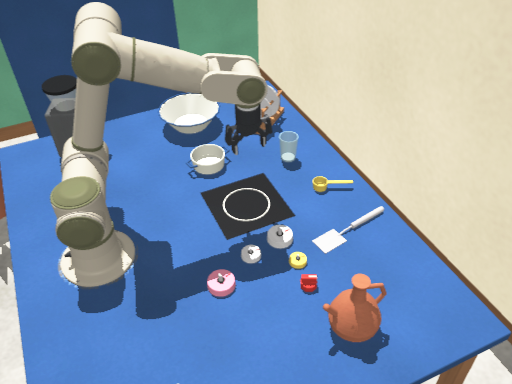

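The larger grey pod is at scene (208,223). The look-alikes are pink (162,174), small grey (191,198) and yellow (175,238). I'll confirm it in an enlarged crop, and fit the ring.

Run:
```python
from h import *
from scipy.optimize import least_squares
np.set_printoptions(precision=1,suppress=True)
P=[ctrl.capture("scene"),ctrl.capture("side")]
save("c",np.hstack([cv2.resize(P[0]["img"][155:265,120:230],(396,500),interpolation=cv2.INTER_CUBIC),cv2.resize(P[1]["img"][215:305,205:325],(400,500),interpolation=cv2.INTER_CUBIC)]))
for p,(x0,x1,y0,y1) in zip(P,((235,292,176,222),(220,273,186,222))):
    g=p["img"].astype(int); m=(g.min(2)>110)
    pts=np.array([ray(p,(c,r),0)[:2] for r in range(y0,y1) for c in range(x0,x1) if m[r,c]])
    f=lambda q:np.hypot(*(pts-q[:2]).T)-q[2]
    s=least_squares(f,[510,15,79],loss="soft_l1",f_scale=3);print(len(pts),s.x)
for p in P:
  for q in("jebena","pan"):
    for r in ctrl.landmark_of(q,p)[:1]:print(q,ray(p,r["point"],0))
```

```text
275 [510.3  14.7  79. ]
261 [513.5  15.5  78.7]
jebena [ 578.8 -556.4    0. ]
pan [476.7 288.1   0. ]
jebena [ 582.6 -553.8    0. ]
pan [459.6 266.2   0. ]
```

View pics/c.png

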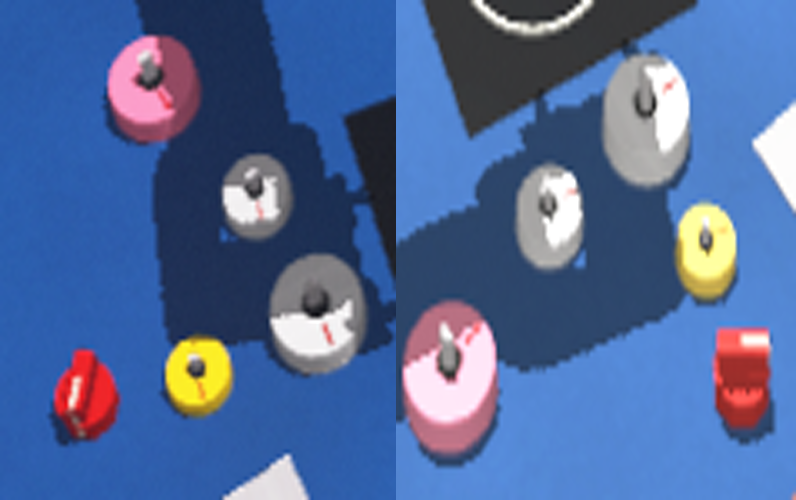

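Confirmed: the larger grey pod at crop (318,310) is the target, and its red index runs roughly +x. The knob is at crop (88,395) with its pointer at the near end. The ring centre is about (512,15). I'll close the fingers and go over the pan.

Call:
send_rows --pt "1 0.05 -0.01 0 0 0 0" --pt "1 0.05 -0.01 0 0 0 0" --pt "1 0.05 -0.01 0 0 0 0" --pt "1 0.05 -0.01 0 0 0 0" --pt "1 0.05 -0.01 0 0 0 0" --pt "1 0.03 -0.007 0 0 0 0" --pt "1 0 0 0.04 0 0 0" --pt "1 0 0 0.04 0 0 0" --pt "1 0 0 0 0 0 0" --pt "1 0 0 0 0 0 0"

```text
time_s: 2.25
eef_pos: [468.8, 280.2, 153.0]
ee_rot: [0.001, 0.707, 0.707, 0.001]
force: [-0.3, 0.3, 1.3]
grip_width: 0.001
grip_force: 0.0
```

Run:
```python
from h import *
np.set_printoptions(precision=1,suppress=True)
p=ctrl.capture("wrist"); save("w1",p["img"]); s=ctrl.sense(); print(s["eef_pos"],s["time_s"])
for r in ctrl.landmark_of("pan",p)[:2]:print(r["score"],r["point"],ray(p,r["point"],0))
q=ctrl.boxes_of("pan",p)
for r in q[:2]:print(r)
print(-np.array(p["R"]).T@np.array(p["t"]))
```

```text
[468.9 280.2 153.2] 2.3
0.91 [255.6, 178.9] [471.4 275.8   0. ]
[467.  359.6 295.4]
```

View pics/w1.png

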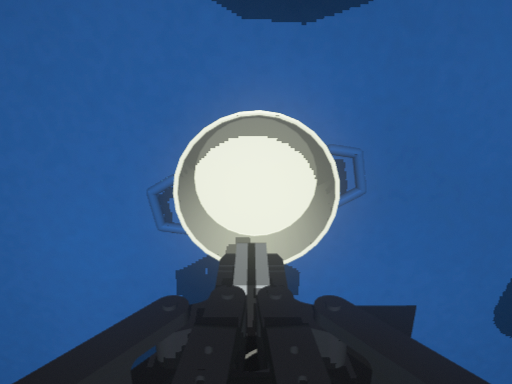

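The wrist view shows the fingertips over the pan, whose centre is at about (256,185), so the pan is at about (470,276). Next: descend inside it and push.

Call:
send_rows --pt "1 0 0 0.05 0 0 0" --pt "1 0 0 0.05 0 0 0" --pt "1 0 0 0.036 0 0 0" --pt "1 -0.02 0.003 0 0 0 0" --pt "1 -0.015 0.002 0 0 0 0" --pt "1 -0.012 0.002 0 0 0 0" --pt "1 -0.02 0.003 0 0 0 0" --pt "1 -0.025 0.004 0 0 0 0" --pt "1 -0.025 0.004 0 0 0 0" --pt "1 -0.025 0.004 0 0 0 0"

```text
time_s: 3.65
eef_pos: [490.6, 137.4, 16.1]
ee_rot: [0.0, 0.707, 0.707, 0.001]
force: [-0.2, 2.2, 1.2]
grip_width: -0.004
grip_force: 1.4
```

```bash
cat > pan.py <<'E'
from h import *
np.set_printoptions(precision=1,suppress=True)
s=ctrl.sense(); print(s["eef_pos"],s["time_s"],s["force"])
for n in("scene","side","wrist"):
    p=ctrl.capture(n)
    for r in ctrl.landmark_of("pan",p)[:1]:print(n,r["score"],r["point"],ray(p,r["point"],0))
E
python3 pan.py
```

```text
[490.6 137.4  16.1] 3.65 [-0.2  2.2  1.2]
scene 0.73 [307.4, 176.8] [486.3 186.3   0. ]
side 0.71 [218.5, 180.4] [473.2 171.1   0. ]
wrist 0.81 [245.1, 173.0] [485.7 175.6   0. ]
```

Call:
send_rows --pt "1 -0.022 0.004 0 0 0 0" --pt "1 -0.025 0.004 0 0 0 0" --pt "1 -0.025 0.004 0 0 0 0" --pt "1 -0.025 0.004 0 0 0 0" --pt "1 -0.025 0.004 0 0 0 0" --pt "1 -0.018 0.004 0 0 0 0" --pt "1 -0.012 0.003 0 0 0 0" --pt "1 -0.007 0.001 0 0 0 0" --pt "1 0.01 0 0 0 0 0" --pt "1 0 0 -0.03 0 0 0"

```text
time_s: 5.2
eef_pos: [516.7, -9.6, 44.1]
ee_rot: [-0.002, 0.707, 0.707, -0.001]
force: [0.5, -0.0, 0.8]
grip_width: -0.002
grip_force: 0.0
```

```bash
cat >> pan.py <<'E'
    if n!="side": save("p_"+n,p["img"])
    print(ctrl.boxes_of("pan",p)[:1])
E
python3 pan.py
```

```text
[516.7  -9.6  44.1] 5.2 [ 0.5 -0.   0.8]
scene 0.76 [266.5, 198.2] [515.2  26.4   0. ]
[{'extent': [246.4, 173.9, 38.0, 40.5], 'score': 0.66}]
side 0.87 [243.7, 205.5] [502.4   9.9   0. ]
[{'extent': [221.6, 186.9, 49.0, 27.5], 'score': 0.75}]
wrist 0.81 [244.0, 169.0] [511.7  21.6   0. ]
[{'extent': [53.3, 39.2, 381.1, 262.5], 'score': 0.74}]
```

View pics/p_wrist.png

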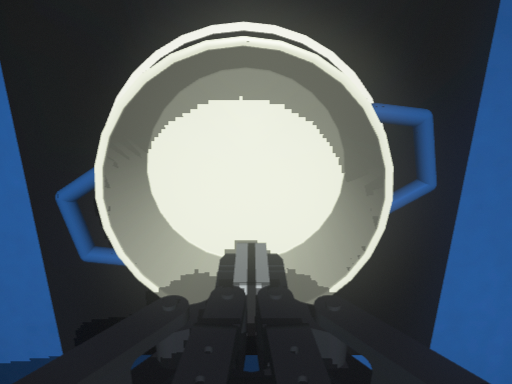

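Run:
```python
from h import *
np.set_printoptions(precision=1,suppress=True)
p=ctrl.capture("wrist")
for px,z in(((95,170),50),((393,170),50),((245,38),50),((150,70),50),((340,75),50),((243,23),0),((300,33),0),((185,35),0)):print(px,ray(p,px,z))
```

```text
(95, 170) [451.2  33.5  50. ]
(393, 170) [574.8  33.5  50. ]
(245, 38) [513.8  83.7  50. ]
(150, 70) [477.7  72.6  50. ]
(340, 75) [549.8  70.8  50. ]
(243, 23) [511.9  96.    0. ]
(300, 33) [540.4  91.4   0. ]
(185, 35) [482.7  90.6   0. ]
```

The pan centre is at about (513,20) and the ring at (512,15), so the pan stands well inside the ring. I'll go over the pod for a wrist look on the way.

Call:
send_rows --pt "1 0 0 -0.06 0 0 0" --pt "0 0 0 -0.06 0 0 0" --pt "-1 -0.05 0.007 0 0 0 0" --pt "-1 -0.05 0.007 0 0 0 0" --pt "-1 -0.05 0.007 0 0 0 0" --pt "-1 -0.018 0.005 0 0 0 0" --pt "-1 0 0 0 0 0 0" --pt "-1 0 0 0 0 0 0" --pt "-1 0 0 0 0 0 0" --pt "-1 0 0 0 0 0 0"

```text
time_s: 6.95
eef_pos: [544.1, -178.2, 165.5]
ee_rot: [0.0, 0.707, 0.707, 0.0]
force: [0.6, 0.7, -0.1]
grip_width: 1.005
grip_force: 0.0
```

Run:
```python
from h import *
np.set_printoptions(precision=1,suppress=True)
p=ctrl.capture("wrist"); save("w2",p["img"]); s=ctrl.sense(); print(s["eef_pos"],s["time_s"])
for q,z in(("pod",0),("shaft_tip",51),("shaft_flat",42)):
  for r in ctrl.landmark_of(q,p)[:2]:print(q,r["score"],r["point"],ray(p,r["point"],z))
g=p["img"].astype(int); m=(g[:,:,0]>g[:,:,1]+60)&(g[:,:,0]>g[:,:,2]+60)
n,l,st,c=cv2.connectedComponentsWithStats(m.astype(np.uint8))
for i in range(1,n):
  if st[i,4]>15:
    ys,xs=np.where(l==i); w=np.array([ray(p,(a,b),25)[:2] for a,b in zip(xs,ys)])
    u=np.linalg.svd(w-w.mean(0))[2][0]; print(c[i],st[i],w.mean(0),u,np.ptp(w@u))
```

```text
[ 544.  -178.4  165.4] 7.0
pod 0.98 [251.6, 171.5] [ 542.7 -179.2    0. ]
pod 0.96 [14.2, 254.9] [ 302.1 -266.5    0. ]
shaft_tip 0.64 [119.7, 207.5] [ 436.3 -195.8   51. ]
shaft_tip 0.48 [249.2, 187.0] [ 540.8 -178.5   51. ]
shaft_flat 0.59 [123.7, 205.6] [ 436.1 -197.5   42. ]
shaft_flat 0.57 [255.1, 183.2] [ 545.5 -178.    42. ]
[281.1 176.3] [271 174  21   6  92] [ 568.1 -176.8] [-1.  -0.1] 17.303024140357934
[148.2 203. ] [141 202  15   3  44] [ 451.3 -201.4] [ 1. -0.] 12.45715605605102
[  8.8 227.3] [  0 220  22  19 195] [ 322.8 -224.9] [ 0.8 -0.7] 22.177379652768877
[ 24.7 262.2] [ 16 259  18   7  69] [ 329.8 -260.5] [-1.  -0.3] 17.374828578190858
[243.6 350.6] [ 221  328   45   44 1557] [ 534.5 -363.6] [ 0.1 -1. ] 55.21007408083301
```

View pics/w2.png

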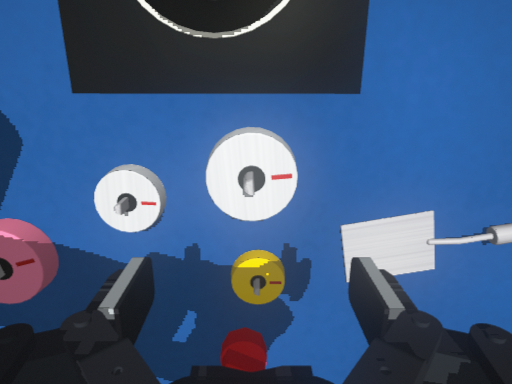

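Run:
```python
from h import *
from scipy.optimize import least_squares
np.set_printoptions(precision=2,suppress=True)
p=ctrl.capture("wrist"); g=p["img"].astype(int)
m=np.zeros(g.shape[:2],np.uint8); b=slice(120,228),slice(200,305)
m[b]=((g[b].min(2)>120)).astype(np.uint8)
c=max(cv2.findContours(m,cv2.RETR_EXTERNAL,cv2.CHAIN_APPROX_NONE)[0],key=cv2.contourArea)[:,0]
w=np.array([ray(p,q,25)[:2] for q in c if q[1]>175])
for r in(42,None):
    f=lambda q:np.hypot(*(w-q[:2]).T)-(r or q[2])
    print(least_squares(f,[542,-178,42],loss="soft_l1").x)
ys,xs=np.where((g[:,:,0]>g[:,:,1]+60)&(g[:,:,0]>g[:,:,2]+60)&(np.hypot(*(np.indices(g.shape[:2])-np.array([176,281])[:,None,None]))<14))
w=np.array([ray(p,(a,b),25)[:2] for a,b in zip(xs,ys)]);u=np.linalg.svd(w-w.mean(0))[2][0];u*=np.sign(u[0])
print(w.mean(0),u,np.degrees(np.arctan2(u[1],u[0])),w.mean(0)-26*u)
```

```text
[ 542.32 -175.39   42.  ]
[ 542.34 -178.71   39.32]
[ 568.38 -176.86] [1.   0.08] 4.509988793238097 [ 542.46 -178.91]
```

Call:
send_rows --pt "-1 -0.05 -0.005 0 0 0 0" --pt "-1 -0.05 -0.005 0 0 0 0" --pt "-1 -0.05 -0.005 0 0 0 0" --pt "-1 -0.045 0 0 0 0 0" --pt "-1 0 0 0 0 0 0" --pt "-1 0 0 0 0 0 0" --pt "-1 0 0 0 0 0 0" --pt "-1 0 0 0 0 0 0" --pt "-1 0 0 0 0 0 0" --pt "-1 0 0 0 0 0 0"

```text
time_s: 8.45
eef_pos: [529.1, -373.8, 165.4]
ee_rot: [0.0, 0.707, 0.707, -0.0]
force: [-0.9, 0.5, -0.4]
grip_width: 0.999
grip_force: 0.0
```

Run:
```python
from h import *
np.set_printoptions(precision=2,suppress=True)
p=ctrl.capture("wrist"); g=p["img"].astype(int); s=ctrl.sense(); print(s["eef_pos"],s["time_s"])
for r in ctrl.landmark_of("knob",p)[:2]:print(r["score"],r["point"],ray(p,r["point"],0),ray(p,r["point"],43))
b=ctrl.boxes_of("knob",p)[0]["extent"];print(b)
x,y,w,h=map(int,b); x-=15;y-=15;w+=30;h+=30;x=max(x,0);y=max(y,0)
cr=g[y:y+h,x:x+w].astype(np.uint8);print(x,y,cr.shape)
save("k",cv2.resize(cr,None,fx=5,fy=5,interpolation=cv2.INTER_CUBIC))
```

```text
[ 529.06 -373.9   165.33] 8.5
0.95 [257.8, 178.5] [ 533.53 -381.51    0.  ] [ 532.69 -369.32   43.  ]
[230.8, 147.9, 55.5, 60.4]
215 132 (90, 85, 3)
```

View pics/k.png

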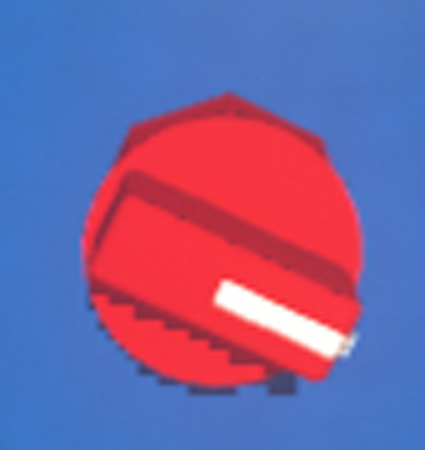

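Run:
```python
from h import *
np.set_printoptions(precision=2,suppress=True)
p=ctrl.capture("wrist"); g=p["img"].astype(int)
f=lambda a,b:ray(p,(215+a/5-.4,132+b/5-.4),43)[:2]
C=[f(131,190),f(88,277),f(320,380),f(357,306)]
print(C,np.mean(C,0))
for a,b in((0,3),(1,2)):d=C[b]-C[a];print(np.hypot(*d),np.degrees(np.arctan2(d[1],d[0])))
ys,xs=np.where(g[145:215,225:295].min(2)>190)
w=np.array([ray(p,(a+225,b+145),43)[:2] for a,b in zip(xs,ys)]);u=np.linalg.svd(w-w.mean(0))[2][0];print(len(w),w.mean(0),u,np.degrees(np.arctan2(u[1],u[0])))
# skirt top circle z=21
f=lambda a,b:ray(p,(215+a/5-.4,132+b/5-.4),21)[:2]
print("skirt",f(82,250),f(362,250),f(215,387),f(225,112))
```

```text
[array([ 518.97, -362.04]), array([ 511.81, -376.63]), array([ 550.03, -394.56]), array([ 555.77, -381.62])] [ 534.15 -378.71]
41.68902668958959 -28.003993377339476
42.215216909256256 -25.130577643540168
132 [ 543.45 -383.85] [ 0.9  -0.44] -25.786788719445898
skirt [ 509.55 -378.5 ] [ 558.68 -378.52] [ 533.02 -404.22] [ 534.47 -353.94]
```

The crop shows the bar with its white pointer running down-right. The knob is at about (534,-379) with the pointer at -26°. The pod is at (542.4,-178.8) with its flat at +4.5°. I'll turn the tool +64° to grip across the bar, and lower partway.

Call:
send_rows --pt "0 -0.005 0.005 0 0 0 0" --pt "0 0 0 0.01 0 0 -0.16" --pt "0 0 0 0.01 0 0 -0.16" --pt "0 0 0 0.01 0 0 -0.16" --pt "0 0 0 0.01 0 0 -0.16" --pt "0 0 0 0.01 0 0 -0.16" --pt "0 0 0 0.01 0 0 -0.16" --pt "0 0 0 0 0 0 -0.16" --pt "0 0 0 0 0 0 0" --pt "0 0 0 0 0 0 0"

```text
time_s: 9.9
eef_pos: [534.1, -379.2, 105.4]
ee_rot: [0.0, 0.225, 0.974, -0.0]
force: [-0.1, -0.5, 0.3]
grip_width: 0.501
grip_force: 0.0
```

Run:
```python
from h import *
from scipy.spatial.transform import Rotation as Ro
np.set_printoptions(precision=2,suppress=True)
p=ctrl.capture("wrist"); g=p["img"].astype(int); s=ctrl.sense(); q=s["ee_rot"];R=Ro.from_quat([*q[1:],q[0]]).as_matrix();print(s["eef_pos"],s["time_s"],s["joints"],s["grip_width"]);print(R)
b=ctrl.boxes_of("knob",p)[0]["extent"];print(b)
x,y,w,h=map(int,b); x=max(x-10,0);y=max(y-10,0)
cr=g[y:y+h+20,x:x+w+20].astype(np.uint8);print(x,y,cr.shape)
save("k2",cv2.resize(cr,None,fx=5,fy=5,interpolation=cv2.INTER_CUBIC))
ys,xs=np.where(g[y:y+h+20,x:x+w+20].min(2)>190)
w=np.array([ray(p,(a+x,c+y),43)[:2] for a,c in zip(xs,ys)]);u=np.linalg.svd(w-w.mean(0))[2][0];print(len(w),w.mean(0),u,np.degrees(np.arctan2(u[1],u[0])))
```

```text
[ 534.11 -379.19  105.4 ] 9.95 [-0.8   0.71  1.22 -0.    1.22 -1.91] 0.5018279678605801
[[-0.9   0.44  0.  ]
 [ 0.44  0.9  -0.  ]
 [-0.   -0.   -1.  ]]
[221.1, 165.9, 65.0, 80.0]
211 155 (100, 85, 3)
43 [ 539.78 -381.37] [ 0.93 -0.37] -21.575911958980594
```

View pics/k2.png

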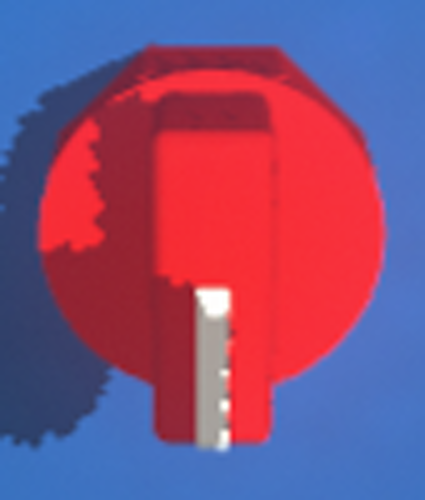

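Run:
```python
from h import *
np.set_printoptions(precision=2,suppress=True)
p=ctrl.capture("wrist")
f=lambda a,b,z:ray(p,(211+a/5-.4,155+b/5-.4),z)[:2]
print([f(212.5,y,43) for y in(130,287,443)],np.mean([f(212.5,y,43) for y in(130,443)],0))
print("skirt",np.mean([f(38,232,21),f(385,232,21)],0))
```

```text
[array([ 514.13, -369.57]), array([ 533.09, -378.77]), array([ 553.13, -388.49])] [ 533.63 -379.03]
skirt [ 533.34 -378.92]
```

The bar is aligned with the tool axis and its centre matches within 0.5 mm. Descend and grip.

Call:
send_rows --pt "0 0 0 0.03 0 0 0" --pt "0 0 0 0.03 0 0 0" --pt "0 0 0 0.016 0 0 0" --pt "0 0 0 0.006 0 0 0" --pt "0 0 0 0 0 0 0" --pt "1 0 0 0 0 0 0" --pt "1 0 0 0 0 0 0" --pt "1 0 0 0 0 0 0" --pt "1 0 0 0 0 0 0" --pt "1 0 0 0 0 0 0" --squeeze 80

```text
time_s: 11.3
eef_pos: [534.5, -379.5, 24.5]
ee_rot: [0.001, 0.223, 0.975, -0.001]
force: [-0.1, -0.4, 4.7]
grip_width: 0.163
grip_force: 80.5
```

Call:
send_rows --pt "1 0 0 -0.02 0 0 0" --pt "1 0 0 -0.04 0 0 0" --pt "1 0 0 -0.02 0 0 -0.1763" --pt "1 0 0 0 0 0 -0.1763" --pt "1 0 0 0 0 0 -0.1763" --pt "1 -0.006 0.05 0 0 0 0" --pt "1 -0.006 0.05 0 0 0 0" --pt "1 -0.006 0.05 0 0 0 0" --pt "1 -0.006 0.049 0 0 0 0" --pt "1 0 0 0 0 0 0"

```text
time_s: 12.55
eef_pos: [542.6, -175.9, 104.6]
ee_rot: [0.0, -0.041, 0.999, 0.0]
force: [-0.3, 0.6, 0.2]
grip_width: 0.165
grip_force: 79.7
```

Run:
```python
from h import *
np.set_printoptions(precision=3,suppress=True)
s=ctrl.sense(); q=s["ee_rot"]; print(s["eef_pos"],s["time_s"],s["force"],"toolx deg",2*np.degrees(np.arctan2(q[2],q[1])),s["grip_width"])
p=ctrl.capture("wrist")
for n,z in(("knob",s["eef_pos"][2]-24.3),("pod",0),("shaft_tip",51)):
  for r in ctrl.landmark_of(n,p)[:2]:print(n,r["score"],r["point"],ray(p,r["point"],z))
save("w3",p["img"])
```

```text
[ 542.638 -175.877  104.577] 12.55 [-0.275  0.619  0.172] toolx deg 184.68776653233283 0.16522812470023424
knob 0.94 [251.6, 235.6] [ 539.79  -176.419   80.277]
pod 0.94 [106.8, 189.2] [ 547.992 -286.174    0.   ]
pod 0.7 [228.4, 26.5] [ 428.354 -200.708    0.   ]
shaft_tip 0.7 [82.3, 206.0] [ 542.15  -280.436   51.   ]
shaft_tip 0.68 [221.0, 17.9] [ 431.382 -201.155   51.   ]
```

View pics/w3.png

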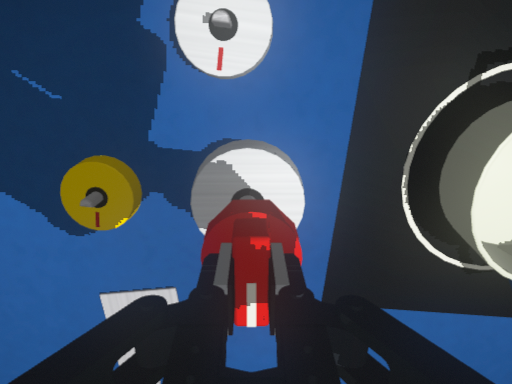

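The knob is held straight, with the larger grey pod centred at about (248,197) below it. I'll check the y offset.

Run:
```python
from h import *
np.set_printoptions(precision=2,suppress=True)
p=ctrl.capture("wrist");g=p["img"].astype(int)
for r in (188,194,200,206):
    row=g[r]; m=np.where((row[180:320,2]-row[180:320,0]<30)&(row[180:320].min(1)>70))[0]+180
    a,b=m.min(),m.max(); A,B=ray(p,(a-.5,r),25),ray(p,(b+.5,r),25); print(r,a,b,A[:2],B[:2],(A+B)[:2]/2,np.hypot(*(A-B)[:2]))
for r,z in((235,80-0+21),):
    row=g[r];m=np.where((row[:,0]>150)&(row[:,1]<80))[0];print(m.min(),m.max(),(ray(p,(m.min()-.5,r),98)+ray(p,(m.max()+.5,r),98))/2)
```

```text
188 198 308 [ 532.72 -217.75] [ 526.94 -142.4 ] [ 529.83 -180.08] 75.57153741922846
194 197 309 [ 537.08 -218.32] [ 531.17 -141.16] [ 534.12 -179.74] 77.37945533546873
200 196 309 [ 541.49 -218.89] [ 535.49 -140.6 ] [ 538.49 -179.74] 78.51981103533078
206 196 310 [ 545.9  -218.78] [ 539.81 -139.34] [ 542.86 -179.06] 79.67333006595553
294 296 [ 528.97 -160.4    98.  ]
```

Call:
send_rows --pt "1 0 -0.003 0 0 0 0" --pt "1 0 0 0.015 0 0 0" --pt "1 0 0 0.01 0 0 0" --pt "1 0 0 0.003 0 0 0" --pt "1 0 0 0.002 0 0 0" --pt "1 0 0 0.002 0 0 0" --pt "1 0 0 0.002 0 0 0" --pt "1 0 0 0 0 0 0" --pt "1 0 0 0 0 0 0" --pt "1 0 0 0 0 0 0"

```text
time_s: 14.05
eef_pos: [542.7, -181.2, 69.9]
ee_rot: [0.0, -0.039, 0.999, 0.0]
force: [-2.4, 4.2, 5.6]
grip_width: 0.164
grip_force: 80.6
```

Call:
send_rows --pt "1 0 0.001 0 0 0 0" --pt "1 0 0.001 0 0 0 0" --pt "1 0 0 0 0 0 0" --pt "1 0 0 0 0 0 0" --pt "1 0 0 0 0 0 0" --pt "1 0 0 0 0 0 0" --pt "1 0 0 0 0 0 0" --pt "1 0 0 0 0 0 0" --pt "1 0 0 0 0 0 0" --pt "1 0 0 0 0 0 0"

```text
time_s: 15.3
eef_pos: [542.5, -179.7, 69.3]
ee_rot: [0.0, -0.039, 0.999, -0.0]
force: [0.5, 2.8, -0.8]
grip_width: 0.164
grip_force: 79.7
```

Run:
```python
from h import *
np.set_printoptions(precision=2,suppress=True)
s=ctrl.sense();print(s["eef_pos"],s["force"],s["wrist_torque"])
a=ctrl.capture("wrist")["img"]; b=ctrl.capture("side")["img"]
save("ins",np.hstack([cv2.resize(a[120:300,150:350],(400,360)),cv2.resize(b[205:265,245:315],(400,360),interpolation=cv2.INTER_CUBIC)]))
```

```text
[ 542.49 -179.75   69.27] [ 0.53  2.84 -0.77] [ 0.5  -0.11 -0.03]
```

View pics/ins.png

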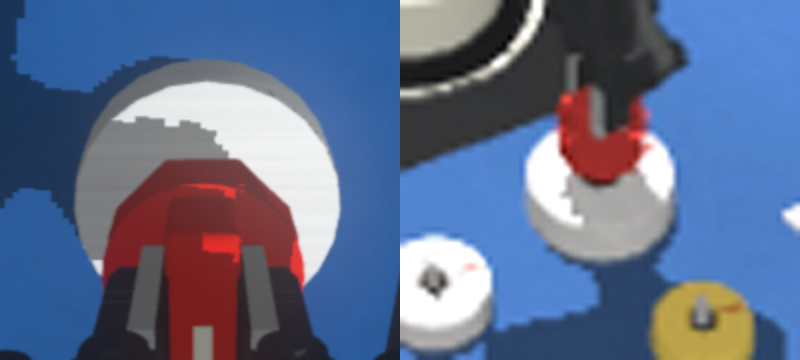

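The vertical force has gone with the underside 6 mm below the tip height, so the socket is on the shaft. I'll centre it slightly and go on down.

Call:
send_rows --pt "1 0 0.0006 0 0 0 0" --pt "1 0 0 0.003 0 0 0" --pt "1 0 0 0.003 0 0 0" --pt "1 0 0 0.003 0 0 0" --pt "1 0 0 0.003 0 0 0" --pt "1 0 0 0.002 0 0 0" --pt "1 0 0 0.001 0 0 0" --pt "1 0 0 0 0 0 0" --pt "1 0 0 0 0 0 0" --pt "1 0 0 0 0 0 0"

```text
time_s: 16.65
eef_pos: [542.5, -179.2, 54.7]
ee_rot: [0.0, -0.039, 0.999, -0.0]
force: [-2.4, 0.7, 6.1]
grip_width: 0.166
grip_force: 80.4
```

Call:
send_rows --pt "1 0 0 0.001 0 0 0" --pt "1 0 0 0.001 0 0 0" --pt "1 0 0 0.001 0 0 0" --pt "1 0 0 0.001 0 0 0" --pt "1 0 0 0.001 0 0 0" --pt "1 0 0 0 0 0 0" --pt "1 0 0 0 0 0 0" --pt "1 0 0 0 0 0 0" --pt "1 0 0 0 0 0 0" --pt "1 0 0 0 0 0 0"

```text
time_s: 17.9
eef_pos: [542.7, -179.3, 51.2]
ee_rot: [0.0, -0.039, 0.999, -0.0]
force: [-6.9, 2.5, 18.3]
grip_width: 0.165
grip_force: 82.5
```

```bash
python3 -c "
from h import *
s=ctrl.sense();print(s['eef_pos'],s['force'])
print(ctrl.finish_job())"
```

```text
[ 542.66518332 -179.27515269   51.20388711] [-6.88975522  2.50992732 18.30846189]
the job is handed in; nothing more can be done
None
```

The job is handed in at 17.9 s of the 67 s allowed: the pan stands inside the ring about 5 mm off centre, and the knob is on the larger grey pod's shaft, aligned to its flat. The arm still holds the knob down; the 18 N reading and tool height match the shaft's hard stop.

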